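Open the sample carrier's gate and hold it wide

ROBOT

A 6-joint arm with a two-finger parallel gripper is mounted at the origin on the work surface. World frame = base frame: x ahead of the robot, y to its left, z up, the work surface at z = 0. Lengths are in m, angles in rad, forces in N, time in s.
With the tool pointing down it reaches from about 0.275 to 0.85 m from the base axis. Payload 19 kg.
Tool frame: the origin (TCP) lies between the finger pads; the fingertips stand nose_length ahead of it and the grasp point (between the pads) lies 6 mm ahead of it (nose_length is the distance from the TCP to the fingertips, in m); z points along the fingers, y is the line along which they close (so a half turn about z gives the same grasp; the last joint's range is limited). The gripper opens to 85 mm and grips with 20 to 120 N. Pads are 22 mm wide; open, the fingers measure 114 mm over their backs; the gripper's body (76 mm by 85 mm) begins 54 mm behind the grasp point. The pads swing forward as they close: fully open they stand 13 mm farther back than shut.
Start: joints at [-1.252, 0.15, 1.437, -0, 1.554, -0.134], TCP at [0.252, -0.517, 0.256] pointing down, gripper open.
Joint ranges: [-2.8, 2.8], [-0.68, 2.1], [0.12, 2.68], [-1.39, 4.53], [0.16, 2.79], [-2.81, 2.81]. Speed limits (rad/s): [1.89, 1.89, 2.22, 3.01, 3.01, 3.01].

INTERFACE

Orientations are given as a rotation vector (axis times angle).
In Python, from cell import state, grab_frame, camera_params, close_job, spot_in, nose_length gives the robot as it stands.
- The arm moves only by the tool arm_command, never from a script. Its argument "steps" is a list of rows, each an object with "fingers": the opening, from -1 (shut) to 1 (fully open); "xyz": the shift along the tool's x, y, z in mm, a list of three; "rot": the turn, a rotation vector about the tool's x, y, z in degrees, a list of three. A call has 1 to 12 rows; each row is the pose to reach, as a shift and turn from the pose commanded when the call began, along the tool's axes at that moment; what a row does not reach only later rows make up. A row lasts 1/10 s, in which the tool goes at most 50 mm and 8.59 degrees, less where a joint would pass 70% of its speed; a pose out of reach is approached as far as the arm can. A call with a gripper value outside its range is refused whole. The fingers move at their own pace and stop on an object; "newtons" is the grip in N (left out, the last holds). Time passes only in rows, so rows that repeat a pose let the fingers close. It gives the time, the measured TCP pose, the force, the opening and the grip force at its end, in the units of the state.
- state(): the state, without advancing time (a new reading comes with each control period).
- grab_frame(name): name is "scene" or "top" or "wrist"; returns (picture, depth): 384x512x3 uint8, blue, green, red; 384x512 float32, m along the optical axis (not along the pixel's ray), 0 where there is no reading.
- camera_params(name): a dict with "fovy" (degrees; the focal length in pixels is half the picture's height over the tangent of half this angle, whatever the lens; pixels are square), "cx", "cy" (the principal point, pixels), "position" and "attitude" of the camera in the world; the wrist camera has in their place "mount" (4x4, takes a point from camera to tool coordinates, whose origin is the TCP and whose axes are the flange's). Camera axes: x right, y down, z forward; pixel columns grow to the right and rows downward; lengths in m; the calibration is good to about 2 mm. The wrist camera is an equidistant fisheye: a pixel r from the principal point sees the ray r / f radians off the axis. A picture is of the moment at which its call begins: read the wrist's pose just before it. camera_params takes no time and is no camera call.
- close_job(): hands the job in; it is judged then, once.
Trained networks look in the newest picture that a camera, given by its name, has taken for a name from the list of things; names that differ only in an ending like _2 or _b are one class to them, and where a whole thing is asked for, a point or a joint stands for the part that bears it (a point fixed in the world has none). Each returns a list of dicts, best first, with "confidence" (0 to 1); they miss things now and then, are a little off and sometimes report something else, mostly with a low value. They report only what shows in the picture. A call takes as long as a camera call.
- spot_in(camera, name): "centre" ([column, row] in pixels, amid what is visible of it).
The state is a dict: "t": time; "joints": joint angles; "qvel": joint speeds; "tau": joint torques, N m; "tcp_pos": TCP position; "ee_rot": TCP orientation; "contact_force": force on the tool from outside, world axes, zero at the start; "torque": the same for the moment, N m; "width": opening from 0.0 (shut) to 1.0 (fully open); "gripper_force": force on a finger pad.
Only numpy, scipy, OpenCV 4.12 (cv2) and the standard library are available. Lean on these libraries where they do the work, as an engineer would, in place of code of your own. Each camera call takes 0.05 s, during which the arm holds its last target. There are 200 camera calls.

TASK

The tube racks in the stainless sample carrier are waiting to be drawn out. Squeeze the finger tabs of the safety bolt on the fixed panel together first, so that its bolt is drawn and stays drawn, then squeeze the latch on the gate, swing the gate out past its detent and hold it wide open, about square to the carrier's front or a little further. Finish while still holding the gate there, with nothing else on the bench knocked about.

Things in the scene. Friction and masses are not known exactly. Their poses are not given: they have to be found in the camera images.
- carrier: Open-topped stainless carrier for tube racks, 300 mm wide, 230 deep, rim 115 high; fixed. Origin under its centre. x axis from front (gate side) to back, y along the front to the hinge side. Front plane at x = -118 mm; along it: hinge y = +135, wire gate to -48, fixed panel -52 to -152 mm. Top rail 129 mm over the bench, plates under the finger tabs to 132. Tube caps inside up to 133 mm.
- gate_hinge (a point): Point on the upright hinge axis of the gate, 155 mm above the bench.
- safety_pinch (a point): Safety bolt on top of the fixed panel: two upright steel tabs in line along carrier y, 24 mm wide, 7 thick, 132 to 169 mm over the bench. The -y one is fixed, the one towards the gate slides to it. Outer faces 48 mm apart at rest, 34 squeezed home. Point: midway between them WHEN SQUEEZED HOME, 155 mm over the bench; at rest they reach 17 mm to -y and 31 mm to +y of it. Centre the fingers on it.
- safety_bolt (a joint): How far the safety bolt is drawn, m: 0 = across the gate (start), 0.014 = fully drawn; clear of the gate beyond 0.008. Slides stiffly, about 3 N, and stays where it is left.
- latch_pinch (a point): Latch on top of the gate, 123 mm from the hinge axis, swings with it: two tabs of the same size and heights, in line along the gate. The hinge-side one is fixed to the gate, the other slides to it. Outer faces 48 mm apart at rest, 34 squeezed home. Point: midway between them WHEN SQUEEZED HOME, 155 mm over the bench; at rest they reach 17 mm towards the hinge and 31 mm towards the free edge of it.
- latch (a joint): How far the gate's latch is squeezed, m: 0 = bolt out (start), 0.014 = home; it frees the gate beyond 0.008. A spring of 4 to 7.5 N pushes it out again, so keep it squeezed as the gate starts to swing.
- gate_angle (a joint): Gate angle, rad: 0 shut, 1.57 square to the front, stop at 1.75. Opens clockwise seen from above, free edge swinging out to carrier -x. A spring hinge pulls it shut, 1 N at the latch when shut, 3 N wide open. A sprung detent between 0.4 and 1.0 (peak 0.7) adds up to 6 N at the latch; let go beyond it, the gate falls back to about 0.97 and rests there.
- gate: The gate: stainless wire panel from 26 to 129 mm over the bench, 183 mm from hinge axis to free edge, 12 mm thick, the latch on top. Origin on the hinge axis at bench level; shut, its axes are the carrier's; its -y axis points from hinge to free edge.
- timer: Bystander: flat white lab timer, 70 x 65 x 18 mm, on the bench in front of the fixed panel. Origin under its centre.
- pipette: Bystander: micropipette lying on the bench in front of the carrier, 230 mm long along its x axis, 26 mm high, outside the gate's sweep. Origin under its middle.
- rotor_bucket: Bystander: aluminium centrifuge bucket, 90 x 96 x 94 mm, behind the carrier. Origin under its centre.
- tip_box: Bystander: pipette tip box, 120 x 85 x 67 mm. Origin under its centre.
- media_bottle: Bystander: glass bottle with cap, 72 mm across, 150 mm high. Origin under its centre.
- glove_box: Bystander: carton of gloves, 125 x 240 x 75 mm, a glove peeping out to 90 mm. Origin under its centre.

How it is judged:
By the outcome, as a careful person would: the job done as asked, in the order asked, and still so for the second after the job is handed in, while the arm keeps its last pose, push and grip.
It also fails if it takes over 48 s, if anything falls off the work surface, if the arm or the gripper's body presses on something with over 40 N, if the wrist force passes 120 N, or if a joint passes its speed limit or range.

## Working session

There is one attempt and no reset: what is moved stays moved. The work goes in short steps, Python scripts to look and compute and a tool call to move; the robot and the scene stay as the last step left them, time stands still between calls to the robot, and variables do not carry over. Pictures are saved under pics/ and viewed, at most 10 in all, crops included, and the job is handed in when it is done.

Besides the shell and the picture viewer there is one more tool, called after ">>>" by a JSON object that holds its "name" and its "arguments", one argument or row to a line. arm_command: Moves the arm, as the interface text tells. Its arguments: {"type":"object","properties":{"steps":{"type":"array"},"newtons":{"type":"number"}},"required":["steps"]}

```bash
mkdir -p pics; cat > h.py <<'E'
import numpy as np, cv2
from scipy.spatial.transform import Rotation as R
from cell import *
def att(p):
    a=np.array(p["attitude"],float)
    if a.shape==(3,3): return a
    return R.from_rotvec(a).as_matrix() if a.size==3 else R.from_quat(a).as_matrix()
def px(p,dep,c,r,z=None,shape=(384,512)):
    f=shape[0]/2/np.tan(np.radians(p["fovy"])/2)
    ray=att(p)@np.array([(c-p["cx"])/f,(r-p["cy"])/f,1]); o=np.array(p["position"])
    d=dep if z is None else (z-o[2])/ray[2]
    return o+ray*d
E
python3 - <<'E'
from h import *
s=state(); print({k:np.round(v,3) for k,v in s.items()}, nose_length if not callable(nose_length) else nose_length())
for n in ("top","scene"):
    im,d=grab_frame(n); p=camera_params(n); print(n,p); cv2.imwrite(f"pics/{n}.png",im); np.save(f"{n}_d.npy",d)
    for t in ("carrier","safety_pinch","latch_pinch","gate_hinge","timer","pipette","rotor_bucket","tip_box","media_bottle","glove_box"):
        for q in spot_in(n,t)[:2]:
            c,r=q["centre"]; dd=d[int(r),int(c)]
            print(t,np.round(q["centre"]),round(q["confidence"],2),np.round(px(p,dd,c,r),3))
E
```

```text
{'t': np.float64(0.0), 'joints': array([-1.252,  0.151,  1.438,  0.   ,  1.554, -0.134]), 'qvel': array([-0.   , -0.   , -0.   ,  0.002, -0.001,  0.002]), 'tau': array([-1.0000e-03, -7.1306e+01, -5.7087e+01, -0.0000e+00,  9.0000e-03,
       -0.0000e+00]), 'tcp_pos': array([ 0.251, -0.517,  0.256]), 'ee_rot': array([-3.06 , -0.705,  0.   ]), 'contact_force': array([-0.449,  0.525, -0.418]), 'torque': array([0.025, 0.025, 0.002]), 'gripper_force': np.float64(0.0), 'width': np.float64(1.001)} 0.025
top {'fovy': 45.561115732235976, 'cx': 257.4757158496045, 'cy': 186.0345535524961, 'position': array([ 0.44542092, -0.03379395,  1.56475555]), 'attitude': array([-2.15263991,  2.18361416, -0.10436003])}
carrier [230. 191.] 0.77 [0.581 0.06  0.075]
carrier [285. 146.] 0.66 [ 0.735 -0.126  0.021]
safety_pinch [229. 194.] 0.6 [0.57  0.064 0.081]
latch_pinch [262. 195.] 0.65 [ 0.558 -0.043  0.162]
timer [266. 190.] 0.57 [ 0.575 -0.054  0.137]
pipette [345. 204.] 0.89 [ 0.536 -0.328 -0.   ]
rotor_bucket [170. 200.] 0.81 [0.551 0.253 0.09 ]
tip_box [106. 234.] 0.9 [0.444 0.466 0.07 ]
media_bottle [
[... 214 characters left out ...]
62, 'position': array([1.46536243, 0.18561193, 1.27187827]), 'attitude': array([-1.62291077, -2.07975175,  0.74771051])}
carrier [286. 212.] 0.55 [0.596 0.067 0.08 ]
safety_pinch [283. 213.] 0.85 [0.604 0.06  0.08 ]
latch_pinch [256. 192.] 0.53 [ 0.574 -0.047  0.134]
gate_hinge [288. 216.] 0.77 [0.607 0.078 0.073]
pipette [187. 198.] 0.79 [ 0.58  -0.321  0.022]
pipette [144. 172.] 0.56 [ 0.53  -0.512  0.072]
rotor_bucket [342. 219.] 0.61 [0.588 0.264 0.091]
tip_box [398. 209.] 0.81 [0.478 0.455 0.068]
tip_box [255. 191.] 0.19 [ 0.568 -0.054  0.129]
media_bottle [399. 242.] 0.92 [0.647 0.456 0.107]
glove_box [143. 170.] 0.66 [ 0.523 -0.517  0.072]
glove_box [283. 217.] 0.4 [0.595 0.059 0.048]
```

View pics/top.png

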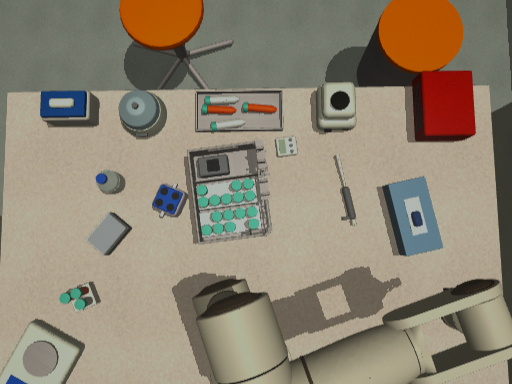

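View pics/scene.png

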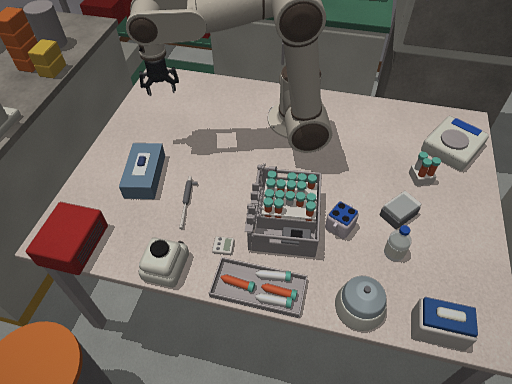

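The front of the carrier faces world -y. The latch is near pixel (262,195), the safety tabs near (258,152) and the timer at (286,146) in the top view. I'll measure the tall tabs from depth.

```bash
python3 - <<'E'
from h import *
p=camera_params("top"); d=np.load("top_d.npy"); im=cv2.imread("pics/top.png")
P=np.zeros((384,512,3))
for r in range(130,250):
    for c in range(180,300): P[r,c]=px(p,d[r,c],c,r)
m=(P[...,2]>.143)&(P[...,2]<.2)
n,l,st,ce=cv2.connectedComponentsWithStats(m.astype(np.uint8))
for i in range(1,n):
    q=P[l==i]; print(len(q),np.round(ce[i]),q.mean(0).round(3),q.min(0).round(3),q.max(0).round(3))
# rim outline
m=((P[...,2]>.10)&(P[...,2]<.2)).astype(np.uint8)
q=P[m>0][:,:2].astype(np.float32); b=cv2.minAreaRect(q); print(b, cv2.boxPoints(b))
cr=cv2.resize(im[130:250,180:300],None,fx=5,fy=5,interpolation=cv2.INTER_CUBIC); cv2.imwrite("pics/crop.png",cr)
E
```

```text
27 [259. 149.] [ 0.703 -0.036  0.162] [ 0.699 -0.048  0.144] [ 0.709 -0.026  0.172]
24 [261. 161.] [ 0.663 -0.041  0.163] [ 0.659 -0.051  0.143] [ 0.666 -0.032  0.174]
23 [264. 181.] [ 0.602 -0.049  0.162] [ 0.598 -0.059  0.143] [ 0.605 -0.037  0.172]
22 [266. 194.] [ 0.561 -0.054  0.164] [ 0.558 -0.064  0.147] [ 0.564 -0.043  0.172]
1 [243. 210.] [0.514 0.017 0.144] [0.514 0.017 0.144] [0.514 0.017 0.144]
7 [270. 229.] [ 0.454 -0.066  0.145] [ 0.448 -0.069  0.144] [ 0.46  -0.063  0.15 ]
8 [256. 231.] [ 0.449 -0.023  0.145] [ 0.445 -0.029  0.143] [ 0.455 -0.017  0.15 ]
1 [251. 230.] [ 0.452 -0.007  0.144] [ 0.452 -0.007  0.144] [ 0.452 -0.007  0.144]
6 [251. 233.] [ 0.442 -0.006  0.146] [ 0.439 -0.01   0.144] [ 0.446 -0.004  0.147]
1 [254. 233.] [ 0.442 -0.016  0.145] [ 0.442 -0.016  0.145] [ 0.442 -0.016  0.145]
2 [267. 232.] [ 0.443 -0.057  0.145] [ 0.442 -0.057  0.145] [ 0.445 -0.057  0.146]
1 [265. 234.] [ 0.439 -0.05   0.144] [ 0.439 -0.05   0.144] [ 0.439 -0.05   0.144]
((0.5741811394691467, 0.054401762783527374), (0.3063387870788574, 0.253179669380188), 6.927394390106201) [[ 0.40686172  0.1615935 ]
 [ 0.43739814 -0.08973794]
 [ 0.74150056 -0.05278997]
 [ 0.71096414  0.19854146]]
```

View pics/crop.png

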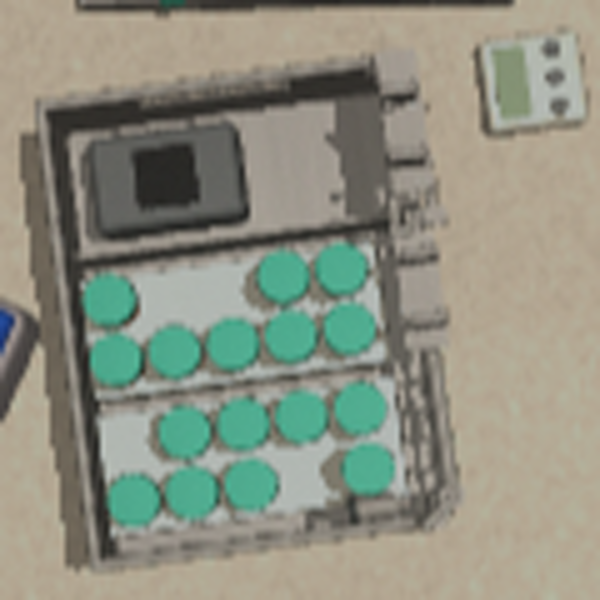

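```bash
cat >> h.py <<'E'
def go(x,y,z,yaw):
    """print shift (tool mm) and turn (tool deg) to TCP x,y,z with tool y at world yaw (deg), pointing down"""
    s=state(); A=R.from_rotvec(s["ee_rot"]); c,n=np.cos(np.radians(yaw)),np.sin(np.radians(yaw))
    B=R.from_matrix(np.array([[-n,c,0],[c,n,0],[0,0,-1]]))
    print("t",round(s["t"],2),"tcp",np.round(s["tcp_pos"],4),"xyz",np.round(A.inv().apply(np.array([x,y,z])-s["tcp_pos"])*1e3,1),
      "rot",np.round((A.inv()*B).as_rotvec(degrees=True),1))
E
python3 -c "
from h import *
go(.690,-.038,.26,7.2); print(camera_params('wrist'))"
```

```text
t 1.1 tcp [ 0.2515 -0.517   0.2563] xyz [ 603.9 -238.9   -3.7] rot [ -0.   -0.  -71.3]
{'fovy': 65.70646984690485, 'cx': 255.15998607407624, 'cy': 188.39604264924247, 'mount': array([[ 2.67223628e-04, -9.46549338e-01, -3.22558955e-01,
         8.35475090e-02],
       [ 9.99999860e-01,  3.99997989e-04, -3.45345367e-04,
         4.99988955e-04],
       [ 4.55909362e-04, -3.22558818e-01,  9.46549313e-01,
        -1.17733244e-01],
       [ 0.00000000e+00,  0.00000000e+00,  0.00000000e+00,
         1.00000000e+00]])}
```

>>> {"name": "arm_command", "arguments": {
  "steps": [
    {"fingers":1,"xyz":[604,-239,-4],"rot":[0,0,-71.3]},
    {"fingers":1,"xyz":[604,-239,-4],"rot":[0,0,-71.3]},
    {"fingers":1,"xyz":[604,-239,-4],"rot":[0,0,-71.3]},
    {"fingers":1,"xyz":[604,-239,-4],"rot":[0,0,-71.3]},
    {"fingers":1,"xyz":[604,-239,-4],"rot":[0,0,-71.3]},
    {"fingers":1,"xyz":[604,-239,-4],"rot":[0,0,-71.3]},
    {"fingers":1,"xyz":[604,-239,-4],"rot":[0,0,-71.3]},
    {"fingers":1,"xyz":[604,-239,-4],"rot":[0,0,-71.3]},
    {"fingers":1,"xyz":[604,-239,-4],"rot":[0,0,-71.3]},
    {"fingers":1,"xyz":[604,-239,-4],"rot":[0,0,-71.3]},
    {"fingers":1,"xyz":[604,-239,-4],"rot":[0,0,-71.3]},
    {"fingers":1,"xyz":[604,-239,-4],"rot":[0,0,-71.3]}
  ]
}}

```text
t: 2.3
tcp_pos: [0.6578, -0.0726, 0.2601]
ee_rot: [2.076, 2.357, 0.0]
contact_force: [0.6, -0.6, 1.0]
width: 0.999
gripper_force: 0.0
```

```bash
python3 -c "
from h import *
go(.690,-.038,.26,7.2)"
```

```text
t 2.3 tcp [ 0.6578 -0.0726  0.2601] xyz [30.2 36.4  0.1] rot [0.  0.  0.1]
```

>>> {"name": "arm_command", "arguments": {
  "steps": [
    {"fingers":1,"xyz":[30,36,0],"rot":[0,0,0]},
    {"fingers":1,"xyz":[30,36,0],"rot":[0,0,0]},
    {"fingers":1,"xyz":[30,36,0],"rot":[0,0,0]}
  ]
}}

```text
t: 2.6
tcp_pos: [0.6888, -0.0393, 0.2592]
ee_rot: [-2.074, -2.358, 0.001]
contact_force: [-0.8, -0.3, 1.3]
width: 1.0
gripper_force: 0.0
```

```bash
cat >> h.py <<'E'
def wrist_cloud(name):
    s=state(); im,d=grab_frame("wrist"); cv2.imwrite(f"pics/{name}.png",im); p=camera_params("wrist")
    f=192/np.tan(np.radians(p["fovy"])/2); v,u=np.mgrid[:384,:512]
    x,y=(u-p["cx"])/f,(v-p["cy"])/f; th=np.hypot(x,y); k=np.tan(th)/np.maximum(th,1e-9)
    C=np.stack([x*k*d,y*k*d,d,np.ones_like(d)],-1); C[(d<=0)|(th>1.4)]=np.nan
    T=C@p["mount"].T
    return im,T[...,:3],R.from_rotvec(s["ee_rot"]).apply(T[...,:3].reshape(-1,3)).reshape(384,512,3)+s["tcp_pos"]
def tabs(W,lo=.14,hi=.18,minpx=40):
    m=(W[...,2]>lo)&(W[...,2]<hi)
    n,l,st,ce=cv2.connectedComponentsWithStats(m.astype(np.uint8))
    for i in range(1,n):
        q=W[l==i]
        if len(q)>=minpx: print(len(q),np.round(ce[i]),"mean",q.mean(0).round(4),"lo",np.percentile(q,2,axis=0).round(4),"hi",np.percentile(q,98,axis=0).round(4))
E
python3 -c "
from h import *
go(.690,-.038,.165,7.2)
im,T,W=wrist_cloud('w1')
tabs(W,.163,.175)
print(spot_in('wrist','safety_pinch'),spot_in('wrist','latch_pinch'))"
```

```text
t 2.6 tcp [ 0.6888 -0.0393  0.2592] xyz [ 1.1  1.4 94.2] rot [-0.1 -0.   0.1]
253 [104. 200.] mean [ 0.565  -0.0536  0.1676] lo [ 0.5605 -0.065   0.1634] hi [ 0.5683 -0.0429  0.1703]
285 [148. 201.] mean [ 0.6051 -0.0487  0.1679] lo [ 0.6008 -0.0607  0.1637] hi [ 0.6086 -0.0381  0.1701]
288 [224. 202.] mean [ 0.6662 -0.0414  0.1682] lo [ 0.6623 -0.053   0.1638] hi [ 0.67   -0.0308  0.1702]
275 [278. 202.] mean [ 0.7064 -0.0362  0.1684] lo [ 0.7025 -0.048   0.1649] hi [ 0.7104 -0.0258  0.1701]
[{'centre': [167.6, 98.1], 'confidence': 0.62}] [{'centre': [132.1, 179.9], 'confidence': 0.92}]
```

View pics/w1.png

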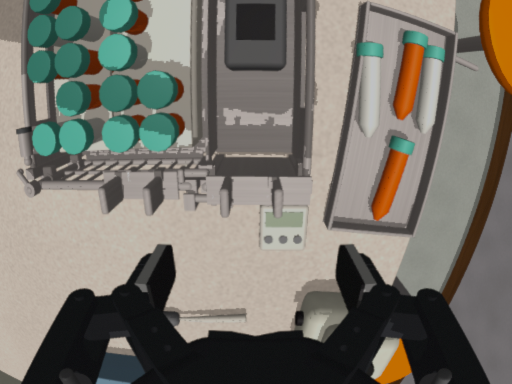

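Tabs in the wrist view are at (224,202) and (278,202) for safety, (104,200) and (148,201) for the latch. The fingers straddle column 256. The safety point is therefore about (0.693, -0.038) and the latch point about (0.578, -0.052).

>>> {"name": "arm_command", "arguments": {
  "steps": [
    {"fingers":1,"xyz":[0,3,40],"rot":[0,0,0]},
    {"fingers":1,"xyz":[0,3,70],"rot":[0,0,0]},
    {"fingers":1,"xyz":[0,3,70],"rot":[0,0,0]},
    {"fingers":1,"xyz":[0,3,70],"rot":[0,0,0]}
  ]
}}

```text
t: 3.15
tcp_pos: [0.6913, -0.0406, 0.1913]
ee_rot: [2.078, 2.356, 0.0]
contact_force: [-0.0, -1.0, 0.9]
width: 1.003
gripper_force: 0.0
```

```bash
python3 -c "
from h import *
go(.693,-.0378,.162,7.0)"
```

```text
t 3.15 tcp [ 0.6913 -0.0406  0.1913] xyz [ 2.5  2.  29.3] rot [0.  0.  0.2]
```

>>> {"name": "arm_command", "arguments": {
  "steps": [
    {"fingers":1,"xyz":[2.5,2,29],"rot":[0,0,0]},
    {"fingers":1,"xyz":[2.5,2,29],"rot":[0,0,0]},
    {"fingers":0.4,"xyz":[2.5,2,29],"rot":[0,0,0]},
    {"fingers":0.4,"xyz":[2.5,2,29],"rot":[0,0,0]},
    {"fingers":0.4,"xyz":[2.5,2,29],"rot":[0,0,0]}
  ],
  "newtons": 25
}}

```text
t: 3.65
tcp_pos: [0.6935, -0.0373, 0.1628]
ee_rot: [2.076, 2.356, 0.001]
contact_force: [-0.9, -0.4, 1.1]
width: 0.698
gripper_force: 0.7
```

```bash
python3 -c "
from h import *
go(.693,-.0378,.162,7.0)
print(state()['width'])"
```

```text
t 3.65 tcp [ 0.6935 -0.0373  0.1628] xyz [-0.5 -0.5  0.8] rot [0.1 0.  0.2]
0.6981276766154817
```

>>> {"name": "arm_command", "arguments": {
  "steps": [
    {"fingers":-0.15,"xyz":[0,0,1],"rot":[0,0,0]},
    {"fingers":-0.15,"xyz":[0,0,1],"rot":[0,0,0]},
    {"fingers":-0.25,"xyz":[0,0,1],"rot":[0,0,0]},
    {"fingers":-0.25,"xyz":[0,0,1],"rot":[0,0,0]},
    {"fingers":-0.3,"xyz":[0,0,1],"rot":[0,0,0]},
    {"fingers":-0.3,"xyz":[0,0,1],"rot":[0,0,0]}
  ],
  "newtons": 25
}}

```text
t: 4.25
tcp_pos: [0.6926, -0.0372, 0.1605]
ee_rot: [-2.076, -2.356, 0.002]
contact_force: [-9.3, -1.5, 8.9]
width: 0.387
gripper_force: 26.8
```

>>> {"name": "arm_command", "arguments": {
  "steps": [
    {"fingers":0.6,"xyz":[0,-1,-1],"rot":[0,0,0]},
    {"fingers":1,"xyz":[0,-1,-1],"rot":[0,0,0]},
    {"fingers":1,"xyz":[0,-1,-1],"rot":[0,0,0]},
    {"fingers":1,"xyz":[0,-1,-1],"rot":[0,0,0]},
    {"fingers":1,"xyz":[0,-1,-45],"rot":[0,0,0]},
    {"fingers":1,"xyz":[0,-1,-75],"rot":[0,0,0]},
    {"fingers":1,"xyz":[0,-60,-75],"rot":[0,0,0]},
    {"fingers":1,"xyz":[0,-117,-75],"rot":[0,0,0]},
    {"fingers":1,"xyz":[0,-117,-75],"rot":[0,0,0]},
    {"fingers":1,"xyz":[0,-117,-75],"rot":[0,0,0]}
  ]
}}

```text
t: 5.25
tcp_pos: [0.5755, -0.052, 0.2359]
ee_rot: [2.077, 2.356, 0.001]
contact_force: [0.9, 0.2, -0.3]
width: 1.003
gripper_force: 0.0
```

```bash
python3 -c "
from h import *
im,T,W=wrist_cloud('w2')
go(.577,-.052,.195,7.0)
tabs(W,.163,.175)"
```

```text
t 5.3 tcp [ 0.5768 -0.0519  0.2358] xyz [-0.1  0.1 40.8] rot [0.1 0.  0.2]
341 [237. 216.] mean [ 0.5637 -0.0537  0.1682] lo [ 0.5599 -0.0652  0.1637] hi [ 0.5678 -0.0429  0.17  ]
341 [295. 215.] mean [ 0.6034 -0.0483  0.1682] lo [ 0.5997 -0.0597  0.1635] hi [ 0.6078 -0.0382  0.1703]
315 [394. 214.] mean [ 0.6782 -0.0398  0.1676] lo [ 0.6752 -0.0514  0.1635] hi [ 0.6828 -0.0293  0.1698]
283 [423. 214.] mean [ 0.7048 -0.0368  0.1675] lo [ 0.7015 -0.0483  0.1633] hi [ 0.7094 -0.026   0.1701]
```

View pics/w2.png

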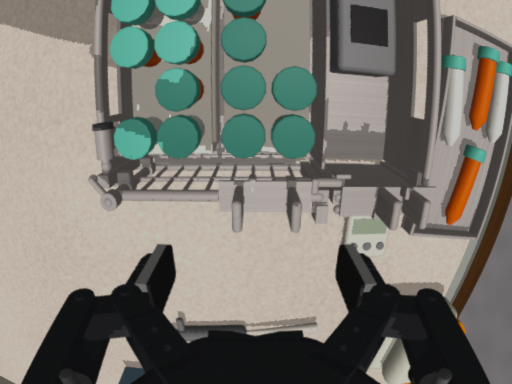

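The safety tabs are now 27 mm apart, centres at (394,214) and (423,214), so the bolt is drawn. The fingers straddle the latch tabs at (237,216) and (295,215). I'll descend and squeeze.

>>> {"name": "arm_command", "arguments": {
  "steps": [
    {"fingers":1,"xyz":[0,0,40],"rot":[0,0,0]},
    {"fingers":1,"xyz":[0,0,72],"rot":[0,0,0]},
    {"fingers":1,"xyz":[0,0,72],"rot":[0,0,0]},
    {"fingers":1,"xyz":[0,0,72],"rot":[0,0,0]},
    {"fingers":0.3,"xyz":[0,0,72],"rot":[0,0,0]},
    {"fingers":0.1,"xyz":[0,0,72],"rot":[0,0,0]},
    {"fingers":-0.15,"xyz":[0,0,72],"rot":[0,0,0]},
    {"fingers":-0.3,"xyz":[0,0,72],"rot":[0,0,0]},
    {"fingers":-0.4,"xyz":[0,0,72],"rot":[0,0,0]},
    {"fingers":-0.4,"xyz":[0,0,72],"rot":[0,0,0]},
    {"fingers":-0.4,"xyz":[0,0,72],"rot":[0,0,0]}
  ],
  "newtons": 40
}}

```text
t: 6.4
tcp_pos: [0.5762, -0.0522, 0.1649]
ee_rot: [-2.077, -2.357, 0.002]
contact_force: [-21.0, -2.0, 21.8]
width: 0.383
gripper_force: 40.0
```

```bash
cat > arc.py <<'E'
import sys
from h import *
# rows along the gate's arc, starting from the grip as it stands; hinge 123 mm behind along tool -y
a0,a1,st=map(float,sys.argv[1:4])
s=state(); A=R.from_rotvec(s["ee_rot"]); y=A.apply([0,1,0]); yaw=np.degrees(np.arctan2(y[1],y[0]))
H=np.array([.4543,-.067]); 
print("t",s["t"],"yaw",yaw,"hinge est",(s["tcp_pos"]-.123*y).round(4),"tilt",A.apply([0,0,1]).round(3),"F",np.round(s["contact_force"],1),"w",s["width"])
# tool frame: z down -> clockwise from above = + about tool z; hinge at (0,-123)
for a in np.arange(st,a1-a0+.1,st):
    r=np.radians(a); print(round(a,1),np.round([-123*np.sin(r),123*np.cos(r)-123],1))
E
python3 arc.py 0 96 8
```

```text
t 6.4 yaw 7.230459275391667 hinge est [ 0.4542 -0.0676  0.1651] tilt [-0.001 -0.001 -1.   ] F [-21.   -2.   21.8] w 0.38306329595890726
8.0 [-17.1  -1.2]
16.0 [-33.9  -4.8]
24.0 [-50.  -10.6]
32.0 [-65.2 -18.7]
40.0 [-79.1 -28.8]
48.0 [-91.4 -40.7]
56.0 [-102.   -54.2]
64.0 [-110.6  -69.1]
72.0 [-117.  -85.]
80.0 [-121.1 -101.6]
88.0 [-122.9 -118.7]
96.0 [-122.3 -135.9]
```

>>> {"name": "arm_command", "arguments": {
  "steps": [
    {"fingers":-0.4,"xyz":[0,-1,-1],"rot":[0,0,0]},
    {"fingers":-0.4,"xyz":[-8.6,-1.3,-1],"rot":[0,0,4]},
    {"fingers":-0.4,"xyz":[-17.1,-2.2,-1],"rot":[0,0,8]},
    {"fingers":-0.4,"xyz":[-25.6,-3.7,-1],"rot":[0,0,12]},
    {"fingers":-0.4,"xyz":[-33.9,-5.8,-1],"rot":[0,0,16]},
    {"fingers":-0.4,"xyz":[-33.9,-5.8,-1],"rot":[0,0,16]}
  ]
}}

```text
t: 7.0
tcp_pos: [0.5755, -0.0868, 0.1651]
ee_rot: [2.388, 2.041, 0.001]
contact_force: [-5.4, 5.1, 8.0]
width: 0.382
gripper_force: 42.8
```

```bash
python3 arc.py 16 100 6
```

```text
t 7.0 yaw -8.957581607177868 hinge est [ 0.454  -0.0676  0.1651] tilt [ 0.  0. -1.] F [-5.4  5.1  8. ] w 0.3823570839650983
6.0 [-12.9  -0.7]
12.0 [-25.6  -2.7]
18.0 [-38.  -6.]
24.0 [-50.  -10.6]
30.0 [-61.5 -16.5]
36.0 [-72.3 -23.5]
42.0 [-82.3 -31.6]
48.0 [-91.4 -40.7]
54.0 [-99.5 -50.7]
60.0 [-106.5  -61.5]
66.0 [-112.4  -73. ]
72.0 [-117.  -85.]
78.0 [-120.3  -97.4]
84.0 [-122.3 -110.1]
```

>>> {"name": "arm_command", "arguments": {
  "steps": [
    {"fingers":-0.4,"xyz":[-12.9,-0.7,0],"rot":[0,0,6]},
    {"fingers":-0.4,"xyz":[-25.6,-2.7,0],"rot":[0,0,12]},
    {"fingers":-0.4,"xyz":[-38,-6,0],"rot":[0,0,18]},
    {"fingers":-0.4,"xyz":[-50,-10.6,0],"rot":[0,0,24]},
    {"fingers":-0.4,"xyz":[-61.5,-16.5,0],"rot":[0,0,30]},
    {"fingers":-0.4,"xyz":[-72.3,-23.5,0],"rot":[0,0,36]},
    {"fingers":-0.4,"xyz":[-82.3,-31.6,0],"rot":[0,0,42]},
    {"fingers":-0.4,"xyz":[-91.4,-40.7,0],"rot":[0,0,48]},
    {"fingers":-0.4,"xyz":[-99.5,-50.7,0],"rot":[0,0,54]},
    {"fingers":-0.4,"xyz":[-99.5,-50.7,0],"rot":[0,0,54]}
  ]
}}

```text
t: 8.0
tcp_pos: [0.51, -0.1772, 0.1652]
ee_rot: [3.054, 0.732, 0.003]
contact_force: [4.0, 4.9, 3.7]
width: 0.385
gripper_force: 41.0
```

```bash
python3 arc.py 70 94 6
```

```text
t 8.0 yaw -63.036292550013506 hinge est [ 0.4543 -0.0676  0.165 ] tilt [ 0.002 -0.    -1.   ] F [4.  4.9 3.7] w 0.38455123982025047
6.0 [-12.9  -0.7]
12.0 [-25.6  -2.7]
18.0 [-38.  -6.]
24.0 [-50.  -10.6]
```

>>> {"name": "arm_command", "arguments": {
  "steps": [
    {"fingers":-0.4,"xyz":[-12.9,-0.7,0],"rot":[0,0,6]},
    {"fingers":-0.4,"xyz":[-25.6,-2.7,0],"rot":[0,0,12]},
    {"fingers":-0.4,"xyz":[-38,-6,0],"rot":[0,0,18]},
    {"fingers":-0.4,"xyz":[-48,-9.8,0],"rot":[0,0,23]},
    {"fingers":-0.4,"xyz":[-48,-9.8,0],"rot":[0,0,23]},
    {"fingers":-0.4,"xyz":[-48,-9.8,0],"rot":[0,0,23]},
    {"fingers":-0.4,"xyz":[-48,-9.8,0],"rot":[0,0,23]}
  ]
}}

```text
t: 8.7
tcp_pos: [0.4641, -0.1903, 0.1651]
ee_rot: [3.138, 0.119, 0.003]
contact_force: [3.8, 1.8, 8.5]
width: 0.384
gripper_force: 40.9
```

```bash
python3 - <<'E'
from h import *
a,_=grab_frame("top"); im,T,W=wrist_cloud("w3"); tabs(W,.163,.175)
cv2.imwrite("pics/fin.png",np.hstack([a,im])[:, :]) if 0 else cv2.imwrite("pics/fin.png",cv2.resize(np.hstack([a,im]),(800,300)))
s=state(); print(s["tcp_pos"],s["contact_force"],s["width"],s["gripper_force"])
E
python3 arc.py 0 6 6 | head -1
```

```text
1052 [220. 270.] mean [ 0.4675 -0.1741  0.1687] lo [ 0.4536 -0.1809  0.1635] hi [ 0.475  -0.1611  0.1742]
996 [291. 270.] mean [ 0.4701 -0.2065  0.1687] lo [ 0.4557 -0.2189  0.1635] hi [ 0.4777 -0.2004  0.1744]
[ 0.46418415 -0.19025493  0.16511146] [3.92537895 1.08260613 9.05842161] 0.3842459460151327 40.9208607673645
t 8.8 yaw -85.63297394643203 hinge est [ 0.4548 -0.0676  0.165 ] tilt [ 0.002 -0.001 -1.   ] F [3.9 1.1 9.1] w 0.3842459460151327
```

View pics/fin.png

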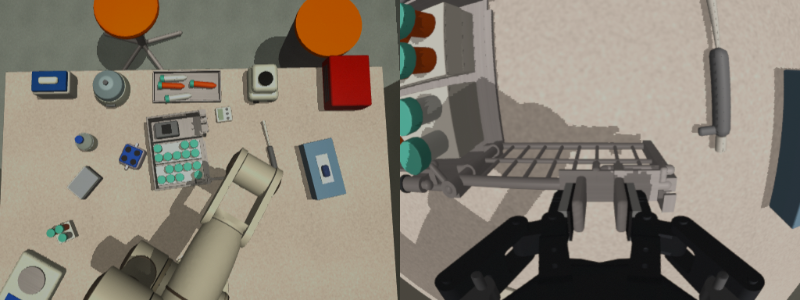

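The gate is held at about 93° by the closed fingers (wrist view, tabs near (220,270) and (291,270)). The bystanders are where they started.

```bash
python3 -c "
from cell import close_job
print(close_job())"
```

```text
the job is handed in; nothing more can be done
None
```

I squeezed the safety bolt first and it stayed drawn, then unlatched the gate and swung it out past its detent; the arm was holding it at about 93° when I handed the job in at 8.8 s, with nothing else visibly moved.

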